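Third hand: hold the cuvette holder against the sprung stop

TASK

Take the black cuvette holder, lay it flat in the channel of the metal assembly jig with its low toe pointing away from the sprung stop, and press its plain back face against the stop so that the pointer on the stop stands between the two marks (a push of 6 to 12 N). Do not drive the stop to the end of its travel, and leave the other things on the bench where they are. Finish holding it there, with the push kept steady, so that I can tighten the thumb screws.

Things in the scene. Friction and masses are not known exactly. Their poses are not given: they have to be found in the camera images.
- holder: Black plastic cuvette holder, 0.2 kg, loose on the bench right of the jig. Upright block 48 (x) x 40 (y) x 66 (z) mm with an open square well on top; on its -x side a toe 24 mm long, 40 wide, 10 high with two screws. Origin: centre of the block's underside (toe not counted); flat back face at x = +24 mm, end of the toe at x = -48 mm; z up. Grip it across y, high on the block.
- jig: Aluminium assembly jig fixed to the bench, place and yaw vary. Plate 220 (x) x 100 (y) x 8 mm, origin: centre of its underside, on the bench; z up, +x along the channel to the stop, roughly away from the robot. Rails from x = -100 to +20 mm, tops 22 mm above the bench, with thumb screws out to y = +-51 mm. The stop's housing: x = 58 to 108 mm, 66 mm high, its pointer 69 mm high.
- channel (a point): Point on the floor of the jig's channel, straight above the jig's origin (9 mm above the bench); axes as the jig's. The channel between the rails is 46 mm wide, centred on y = 0 of the jig, open at the top and at its -x end; its floor is a slippery white plastic liner (friction about 0.15).
- stop: Sprung stop: a dark steel pressure plate, 8 x 36 x 58 mm, on a shaft, with a thin pointer. Its origin coincides with the jig's origin when the stop is at rest, and shifts with the stop; its axes are the jig's. The face that looks down the channel is 30 mm from its origin in +x, from 9 to 67 mm above the bench.
- stop_travel (a joint): Travel of the sprung stop in m along the jig's +x: 0 at rest, 0.024 at the end of its travel. The spring has no preload and 800 N/m, so 0.010 means 8 N. A pointer on top moves along the scale strip on the +y side of the housing; its two black marks stand at 0.0075 (6 N) and 0.015 (12 N).
- jar: Bystander: small white plastic jar with a lid, 44 mm wide, 59 mm high. Origin: centre of its underside.
- stopwatch: Bystander: black stopwatch lying flat, 73 x 62 x 18 mm. Origin: centre of its underside.
- beaker: Bystander: small glass beaker, 45 mm wide, 58 mm high. Origin: centre of its underside.
- driver: Bystander: screwdriver lying on the bench beyond the jig, 190 mm long, 25 mm thick. Origin: centre of its underside.
- holder_toe (a point): Middle of the end of the holder's toe, on its underside (x = -48 mm of the holder); axes as the holder's.
Mind the look-alikes: they are no part of the job. Of the things that look like the holder, take the one that is farthest from the robot's base at the start.

How it is judged (in metres and radians):
On the way:
1. the holder stands upright in the jig's channel, toe away from the stop (y of holder in the frame of jig between -0.0035 and 0.0035 m and z of holder in the frame of jig below 0.0125 m and angle between holder's own z axis and vertical below 0.05 rad and angle between the x axis of holder and the x axis of jig, either way round below 0.08 rad and x of holder in the frame of jig between -0.09 and 0.03 m and x of holder_toe in the frame of jig below -0.02 m), for 0.1 s.
At the end, for the whole second after the job is handed in: Still held by the fingers, the holder lies flat in the channel (3.5 mm, 0.05 rad; square to 0.08 rad), back face on the stop; through the last second the stop stays between its marks (7.0 to 15.5 mm) under 5 to 13 N from the holder; fingers and arm do not touch the stop (y of holder in the frame of jig between -0.0035 and 0.0035 m and z of holder in the frame of jig below 0.0125 m and angle between holder's own z axis and vertical below 0.05 rad and angle between the x axis of holder and the x axis of jig, either way round below 0.08 rad and x of holder in the frame of jig above 0.008 m and value of joint stop_travel between 0.007 and 0.0155 m and contact force between holder and stop between 5 and 13 N and contact force between the fingers and holder above 1.5 N and contact force between each of the fingers, the arm and stop below 0.5 N and linear speed of holder below 0.01 m/s and velocity of joint stop_travel between -0.005 and 0.005 m/s and x of holder_toe in the frame of jig below -0.02 m); the arm keeps its last pose, push and grip.
It fails at once if the stop is driven to the end of its travel (value of joint stop_travel above 0.0232 m).
It fails at once if the jar is disturbed (moved by more than 30 mm) (distance of jar from where it was at the start of the episode above 0.03 m).
It fails at once if the stopwatch is disturbed (moved by more than 30 mm) (distance of stopwatch from where it was at the start of the episode above 0.03 m).
It fails at once if the beaker is disturbed (moved by more than 30 mm) (distance of beaker from where it was at the start of the episode above 0.03 m).
It fails at once if the screwdriver is disturbed (moved by more than 30 mm) (distance of driver from where it was at the start of the episode above 0.03 m).
It also fails if it takes over 48 s, if anything falls off the work surface, if the arm or the gripper's body presses on something with over 40 N, if the wrist force passes 120 N, or if a joint passes its speed limit or range.

ROBOT

A 6-joint arm with a two-finger parallel gripper is mounted at the origin on a cart in front of the work surface, level with it; the furniture and walls round the work are solid. World frame = base frame: x ahead of the robot, y to its left, z up, the work surface at z = 0. Lengths are in m, angles in degrees, forces in N, time in s.
With the tool pointing down it reaches from about 0.3 to 0.75 m from the base axis. Payload 8.5 kg.
Tool frame: the origin (TCP) lies midway between the tips of the shut fingers; the grasp point (between the pads) lies 19 mm behind it; z points along the fingers, y is the direction in which the jaws open and shut (so a half turn about z gives the same grasp; the last joint's range is limited). The gripper opens to 85 mm and grips with 20 to 120 N. Pads are 22 mm wide; open, the fingers measure 114 mm over their backs; the gripper's body (76 mm by 85 mm) begins 54 mm behind the grasp point. The pads swing forward as they close: fully open they stand 13 mm farther back than shut.
Start: joints at [50.804, 21.807, 74.336, -0, 83.858, -12.336], TCP at [0.248, 0.491, 0.231] pointing down, gripper open.
Joint ranges: [-178.18, 178.18], [-50.72, 133.34], [12.68, 142.11], [-81.47, 261.47], [9.98, 163.14], [-165.26, 165.26]. Speed limits (degrees/s): [136.94, 136.94, 180, 180, 180, 180].

INTERFACE

Orientations are given as a 3x3 rotation matrix whose columns are the frame's x, y, z axes.
In Python, from rig import status, eyes, env gives the robot as it stands. The module is installed in compiled form; this text tells all that it offers.
- The arm moves only by the tool play_rows, never from a script. Its argument "targets" is text: rows parted by semicolons, each of 5 numbers parted by spaces: the shift along the tool's x, y, z in m, then the turn about the tool's z in rad, then the closure, from 0 (fully open) to 1 (shut). A call has 1 to 5 rows; each row is the pose to reach, as a shift and turn from the pose commanded when the call began, along the tool's axes at that moment; what a row does not reach only later rows make up. A row lasts 1/10 s, in which the tool goes at most 50 mm and 8.59 degrees, less where a joint would pass 70% of its speed; a pose out of reach is approached as far as the arm can. A call with a gripper value outside its range is refused whole. The fingers move at their own pace and stop on an object; "force" is the grip in N (left out, the last holds). Time passes only in rows, so rows that repeat a pose let the fingers close. It gives the time, the measured TCP pose, the force and the opening at its end, in the units of the state.
- status.observe(): the state, without advancing time (a new reading comes with each control period).
- eyes.get_image(name): name is "scene" or "side" or "wrist"; returns a dict with "pixels" (400x640x3 uint8, red, green, blue), "range_z" (400x640 float32, m along the optical axis (not along the pixel's ray), 0 where there is no reading), "mtx" (3x3 intrinsics, pixels), "k1" (the pictures are not rectified: a ray, as slopes to the right and down, at radius r is drawn at 1 + k1 r^2 times it, then the intrinsics apply), "world_to_cam" (4x4, takes a point from world to camera coordinates); the wrist camera has in their place "T_tool_cam" (4x4, takes a point from camera to tool coordinates, whose origin is the TCP and whose axes are the flange's). Camera axes: x right, y up, looking along -z (the intrinsics and any distortion apply to the point x, -y, -z); pixel columns grow to the right and rows downward; lengths in m; the calibration is good to about 2 mm. A picture is of the moment at which its call begins: read the wrist's pose just before it.
- env.close_job(): hands the job in, once; it reports no verdict.
The state is a dict: "time_s": time; "q": joint angles; "qvel": joint speeds; "joint_efforts": joint torques, N m; "position": TCP position; "tool_rot": TCP orientation; "ft_force": force on the tool from outside, world axes, zero at the start; "wrist_torque": the same for the moment, N m; "grip_width": finger opening in m.
Only numpy, scipy, OpenCV 4.12 (cv2) and the standard library are available. Lean on these libraries where they do the work, as an engineer would, in place of code of your own. Each camera call takes 0.05 s, during which the arm holds its last target.

## Working session

There is one attempt and no reset: what is moved stays moved. The work goes in short steps, Python scripts to look and compute and a tool call to move; the robot and the scene stay as the last step left them, time stands still between calls to the robot, and variables do not carry over. Pictures are saved under pics/ and viewed, and the job is handed in when it is done.

Besides the shell and the picture viewer there is one more tool, called after ">>>" as name(argument=value, ...) on one line, values as JSON. play_rows: Moves the arm, as the interface text tells. Its arguments: {"type":"object","properties":{"targets":{"type":"string"},"force":{"type":"number"}},"required":["targets"]}

```bash
ls; mkdir -p pics
python3 - <<'E'
from rig import status,eyes,env
import cv2,numpy as np
s=status.observe(); print(s)
for n in ["scene","side","wrist"]:
    d=eyes.get_image(n); np.savez(f"{n}0.npz",**d)
    cv2.imwrite(f"pics/{n}0.png",d["pixels"][:,:,::-1]); print(n,d["mtx"],d["k1"],d.get("world_to_cam",d.get("T_tool_cam")))
E
```

```text
pics
{'time_s': 0.0, 'q': array([ 5.08035541e+01,  2.18379790e+01,  7.43846309e+01, -1.81459119e-03,
        8.38584416e+01, -1.23355622e+01]), 'qvel': array([-0.0508919 , -0.05245534,  0.00845201,  0.06702108,  0.02868166,
       -0.0038444 ]), 'joint_efforts': array([-1.33242258e-03, -4.48472822e+01, -2.31277943e+01, -1.77089123e-04,
        4.79451890e-03, -7.13096961e-05]), 'position': array([0.24831757, 0.4904164 , 0.23074073]), 'tool_rot': array([[-8.92107626e-01,  4.51822119e-01, -8.69608193e-04],
       [ 4.51822875e-01,  8.92106969e-01, -1.11620560e-03],
       [ 2.71457148e-04, -1.38868440e-03, -9.99998999e-01]]), 'ft_force': array([ 0.1781222 ,  0.33509148, -0.46372492]), 'wrist_torque': array([ 0.05962258, -0.00518498, -0.01843558]), 'grip_width': 0.08559497682400288}
scene [[381.46153606   0.         320.76626881]
 [  0.         381.46153606 197.73980085]
 [  0.           0.           1.        ]] -0.057817493880688006 [[ 0.80247545 -0.59633131  0.0205457  -0.49224556]
 [ 0.35272398  0.50186606  0.78975709 -0.22509313]
 [-0.48126807 -0.62651371  0.61307554 -0.71184123]
 [ 0.          0.          0.          1.        ]]
side [[379.29398041   0.         318.18997397]
 [  0.         379.29398041 198.74871422]
 [  0.           0.           1.        ]] -0.0878903093763977 [[ 0.98317284 -0.18238615  0.01031746 -0.60025714]
 [ 0.10582244  0.61466543  0.78165723 -0.08508405]
 [-0.14890524 -0.76741234  0.62362291 -1.09556011]
 [ 0.          0.          0.          1.        ]]
wrist [[301.33615136   0.         320.74258458]
 [  0.         301.33615136 198.79816144]
 [  0.           0.           1.        ]] -0.05129461211440679 [[ 3.56845724e-04  9.63121344e-01  2.69067182e-01  6.75359602e-02]
 [ 9.99999702e-01 -1.59622344e-04 -7.54866979e-04 -1.36611937e-03]
 [-6.84079365e-04  2.69067372e-01 -9.63121115e-01 -1.42423300e-01]
 [ 0.00000000e+00  0.00000000e+00  0.00000000e+00  1.00000000e+00]]
```

View pics/scene0.png

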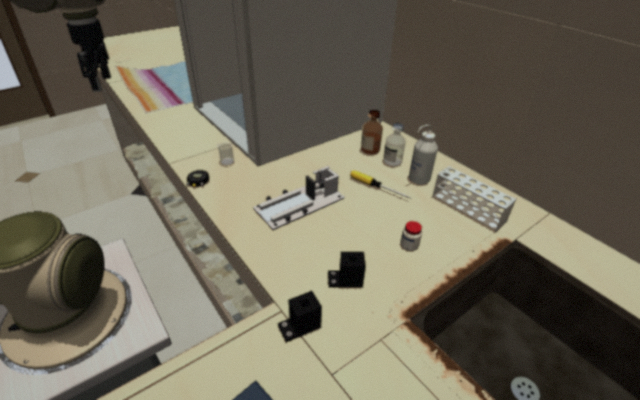

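View pics/side0.png

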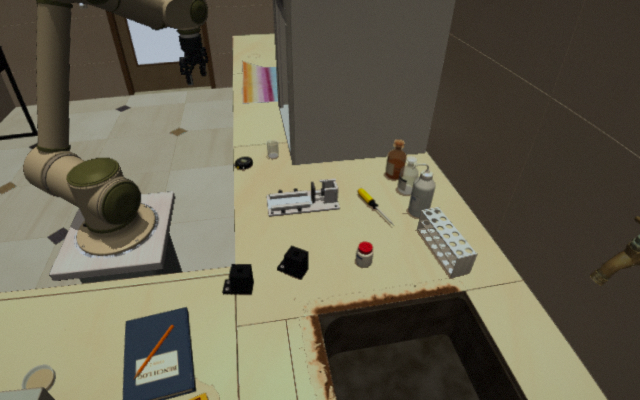

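View pics/wrist0.png

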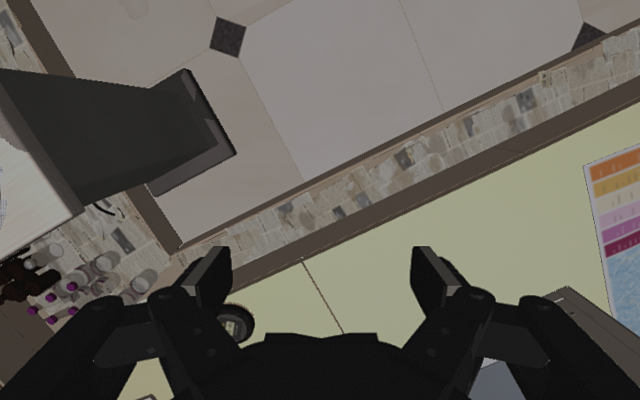

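The scene picture shows the jig near (300,198), black blocks at (350,270) and (303,315), the jar with a red lid at (411,236), and the screwdriver at (378,184). The beaker is at (226,154) and the stopwatch at (198,178). I'll measure these next.

```bash
cat > h.py <<'E'
import numpy as np,cv2
def cloud(d,T_world_cam=None):
    """world xyz per pixel from range_z"""
    K=d["mtx"];k1=float(d["k1"]);dist=np.array([k1,0,0,0,0.])
    h,w=d["range_z"].shape
    u,v=np.meshgrid(np.arange(w),np.arange(h))
    p=cv2.undistortPoints(np.stack([u,v],-1).reshape(-1,1,2).astype(float),K,dist).reshape(h,w,2)
    r=np.stack([p[...,0],-p[...,1],-np.ones((h,w))],-1)
    T=np.linalg.inv(d["world_to_cam"]) if T_world_cam is None else T_world_cam
    P=r*d["range_z"][...,None]@T[:3,:3].T+T[:3,3]
    return P,r@T[:3,:3].T,T[:3,3]
def onplane(R,o,uv,z):
    uv=np.round(np.asarray(uv)).astype(int); r=R[uv[...,1],uv[...,0]]
    return o+r*((z-o[2])/r[...,2])[...,None]
def load(n): 
    d=np.load(n); return {k:d[k] for k in d.files}
E
python3 - <<'E'
from h import *
for n in ["scene","side"]:
    d=load(n+"0.npz"); P,R,o=cloud(d); im=d["pixels"]; g=im.max(2)
    ok=(d["range_z"]>0)
    print(n,o)
    # black objects above bench
    reg=ok&(P[...,2]>0.005)&(P[...,2]<0.12)&(P[...,0]>0.25)&(P[...,0]<0.9)&(P[...,1]>-0.5)&(P[...,1]<0.45)
    N,L,S,C=cv2.connectedComponentsWithStats(reg.astype(np.uint8))
    for i in range(1,N):
        if S[i,4]<60: continue
        q=P[L==i]; print(i,S[i],"mean",q.mean(0).round(3),"min",q.min(0).round(3),"max",q.max(0).round(3),"col",im[L==i].mean(0).round())
    b=ok&(P[...,0]>.3)&(P[...,0]<.7)&(abs(P[...,1])<.3)&(abs(P[...,2])<.004)
    print("bench z",np.median(P[...,2][b]))
E
python3 - <<'E'
import cv2,sys
sys.path.insert(0,'.')
a=cv2.imread('pics/scene0.png');cv2.imwrite('pics/scene0c.png',cv2.resize(a[150:350,220:420],None,fx=3,fy=3,interpolation=cv2.INTER_CUBIC))
a=cv2.imread('pics/side0.png');cv2.imwrite('pics/side0c.png',cv2.resize(a[160:310,210:410],None,fx=4,fy=4,interpolation=cv2.INTER_CUBIC))
E
```

```text
scene [ 0.13182427 -0.62655313  0.62429487]
1 [ 217  103  132   63 3985] mean [0.676 0.26  0.058] min [0.472 0.235 0.005] max [0.9   0.449 0.12 ] col [90. 86. 78.]
2 [360 115  20  39 568] mean [0.88  0.109 0.061] min [0.864 0.088 0.005] max [0.9   0.148 0.12 ] col [81. 61. 44.]
4 [383 128  17  38 446] mean [0.888 0.023 0.055] min [0.877 0.002 0.005] max [0.9   0.055 0.119] col [117. 113.  98.]
6 [409 141  25  43 692] mean [ 0.884 -0.089  0.067] min [ 0.874 -0.111  0.005] max [ 0.9   -0.053  0.12 ] col [93. 90. 82.]
7 [ 253  166   91   63 2550] mean [0.562 0.016 0.022] min [ 0.45  -0.028  0.005] max [0.67  0.076 0.071] col [131. 130. 125.]
8 [186 169  24  18 322] mean [0.383 0.266 0.016] min [0.349 0.235 0.005] max [0.417 0.306 0.021] col [56. 54. 45.]
10 [ 432  169   76   62 1066] mean [ 0.888 -0.241  0.041] min [ 0.87  -0.347  0.005] max [ 0.9   -0.155  0.08 ] col [141. 140. 130.]
11 [350 170  61  28 333] mean [ 0.766 -0.025  0.018] min [ 0.742 -0.138  0.005] max [0.804 0.04  0.028] col [133. 121.  67.]
14 [400 221  22  29 509] mean [ 0.675 -0.256  0.04 ] min [ 0.661 -0.273  0.005] 
[... 1185 characters left out ...]
0.9   -0.064  0.12 ] col [115. 114. 104.]
11 [358 188  35  37 216] mean [ 0.769 -0.024  0.019] min [ 0.745 -0.134  0.007] max [0.805 0.036 0.028] col [125. 113.  36.]
14 [356 241  17  26 358] mean [ 0.682 -0.261  0.041] min [ 0.664 -0.274  0.006] max [ 0.704 -0.234  0.061] col [115.  60.  54.]
15 [277 246  32  33 684] mean [ 0.503 -0.259  0.044] min [ 0.458 -0.284  0.005] max [ 0.538 -0.212  0.069] col [17. 16. 14.]
17 [223 264  31  29 737] mean [ 0.363 -0.291  0.043] min [ 0.32  -0.309  0.005] max [ 0.395 -0.257  0.068] col [17. 16. 15.]
19 [188 340   7  36 126] mean [ 0.254 -0.469  0.016] min [ 0.25  -0.499  0.005] max [ 0.262 -0.42   0.021] col [40. 48. 54.]
bench z -0.0005903264647982853
```

View pics/scene0c.png

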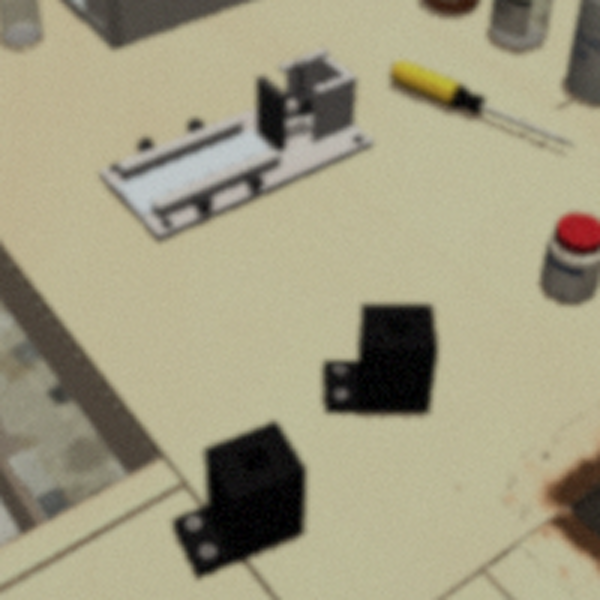

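View pics/side0c.png

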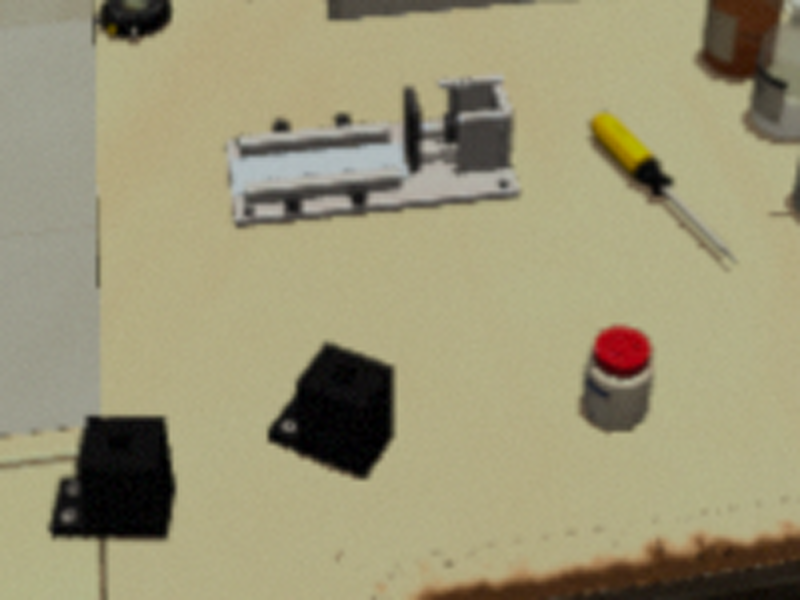

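Run:
```python
from h import *
for n in ["scene","side"]:
    d=load(n+"0.npz"); P,R,o=cloud(d); ok=d["range_z"]>0
    X,Y,Z=P[...,0],P[...,1],P[...,2]
    def rect(m,name):
        q=P[m][:,:2].astype(np.float32)
        r=cv2.minAreaRect(q*1000); print(n,name,len(q),np.round(r[0],1),np.round(r[1],1),round(r[2],2),"z",np.median(P[m][:,2]).round(4))
    hb=ok&(X>.44)&(X<.55)&(Y<-.2)&(Y>-.3)
    rect(hb&(Z>.062),"holder top")
    rect(hb&(Z>.004)&(Z<.013),"toe-ish")
    rect(hb&(Z>.004),"all")
    jb=ok&(X>.42)&(X<.70)&(Y<.1)&(Y>-.06)
    rect(jb&(Z>.005),"jig all")
    rect(jb&(Z>.0055)&(Z<.011),"jig plate")
    rect(jb&(Z>.045),"stop/house")
    rect(jb&(Z>.018)&(Z<.024)&(X<.6),"rails")
    if n=="scene":
        q=P[hb&(Z>.004)&(Z<.013)]; print(q.mean(0))
```

```text
scene holder top 380 [ 504.6 -249.9] [42.9 48. ] 54.4 z 0.066
scene toe-ish 254 [ 494.8 -243.5] [41.7 71.3] 53.92 z 0.0097
scene all 1084 [ 494.9 -243.2] [43.4 71.4] 54.37 z 0.0472
scene jig all 2550 [560.2  23.6] [102.9 220.4] 89.46 z 0.0139
scene jig plate 1106 [559.9  23.1] [100.8 220.5] 89.79 z 0.0088
scene stop/house 381 [629.3  23.5] [51.  80.5] 88.05 z 0.0587
scene rails 433 [528.5  24. ] [102.7 136.1] 89.54 z 0.0218
[ 0.47881225 -0.23996169  0.00948369]
side holder top 240 [ 506.9 -252.3] [42.2 48.1] 54.7 z 0.0655
side toe-ish 115 [ 496.9 -247.2] [39.5 73.3] 55.26 z 0.0091
side all 693 [ 497.6 -245.4] [43.6 73.8] 52.51 z 0.0483
side jig all 1685 [563.2  16. ] [116.4 219.2] 89.06 z 0.0136
side jig plate 728 [563.   21.3] [102.2 219.1] 89.49 z 0.0085
side stop/house 240 [634.2  19.3] [82.1 52.4] 5.01 z 0.0595
side rails 278 [531.4  21.4] [105.5 134.1] 88.09 z 0.0213
```

Farthest look-alike: the block at (0.505, -0.251), yaw about -35.6° (the other is nearer, r≈0.46). Jig centre is about (0.562, 0.022), yaw about -0.4°. I'll swing inside the cabinet, which starts at x≈0.47 for y>0.235.

>>> play_rows(targets="-0.0325 -0.0335 0 0 0; -0.065 -0.067 0 0 0; -0.0975 -0.1005 0 0 0; -0.13 -0.134 0 0 0; -0.1625 -0.1675 0 0 0", force=40)

```text
time_s: 0.65
position: [0.3177, 0.2661, 0.2312]
tool_rot: [[-0.892, 0.451, -0.0], [0.451, 0.892, -0.0], [-0.0, -0.0, -1.0]]
ft_force: [0.7, 0.8, 1.0]
grip_width: 0.0855
```

>>> play_rows(targets="-0.0325 -0.0335 0 0 0; -0.065 -0.067 0 0 0; -0.0975 -0.1005 0 0 0; -0.13 -0.134 0 0 0; -0.1625 -0.1675 0 0 0")

```text
time_s: 1.15
position: [0.3871, 0.0431, 0.2314]
tool_rot: [[-0.892, 0.452, 0.0], [0.452, 0.892, 0.0], [-0.0, 0.0, -1.0]]
ft_force: [0.9, -0.5, -0.8]
grip_width: 0.0853
```

>>> play_rows(targets="-0.037 0.012 0 0 0; -0.074 0.024 0 0 0; -0.11 0.036 0 0 0; -0.147 0.049 0 0 0; -0.147 0.049 0 0 0")

```text
time_s: 1.65
position: [0.5435, 0.0213, 0.2299]
tool_rot: [[-0.892, 0.453, -0.0], [0.453, 0.892, 0.0], [0.0, -0.0, -1.0]]
ft_force: [-0.7, 0.2, 0.2]
grip_width: 0.0852
```

```bash
cat > look.py <<'E'
import sys
from h import *
from rig import status,eyes
def wrist(tag):
    s=status.observe(); d=eyes.get_image("wrist")
    T=np.eye(4);T[:3,:3]=s["tool_rot"];T[:3,3]=s["position"]
    d["T"]=T@d["T_tool_cam"]; np.savez(tag+".npz",**d); cv2.imwrite(f"pics/{tag}.png",d["pixels"][:,:,::-1])
    print(s["time_s"],s["position"].round(4),s["ft_force"].round(2),s["grip_width"],np.degrees(np.arctan2(s["tool_rot"][1,1],s["tool_rot"][0,1])).round(2))
    return s,d
E
python3 - <<'E'
from look import *
s,d=wrist("w1")
P,R,o=cloud(d,d["T"]); ok=d["range_z"]>0
X,Y,Z=P[...,0],P[...,1],P[...,2]
jb=ok&(X>.42)&(X<.70)&(Y<.1)&(Y>-.06)
def rect(m,name):
    q=P[m][:,:2].astype(np.float32); r=cv2.minAreaRect(q*1000); print(name,len(q),np.round(r[0],1),np.round(r[1],1),round(r[2],2),"z",np.median(P[m][:,2]).round(4))
rect(jb&(Z>.0055)&(Z<.011),"plate"); rect(jb&(Z>.018)&(Z<.025)&(X<.6),"rails"); rect(jb&(Z>.045)&(Z<.09),"stop/house")
E
```

```text
1.65 [0.5435 0.0213 0.2299] [-0.67  0.18  0.23] 0.08521352554937045 63.09
plate 9482 [561.2  21.5] [100.5 219.7] 89.57 z 0.0083
rails 2538 [526.7  21.9] [102.  130.3] 89.63 z 0.0217
stop/house 1537 [630.2  20.8] [48.3 79.6] 89.58 z 0.062
```

View pics/w1.png

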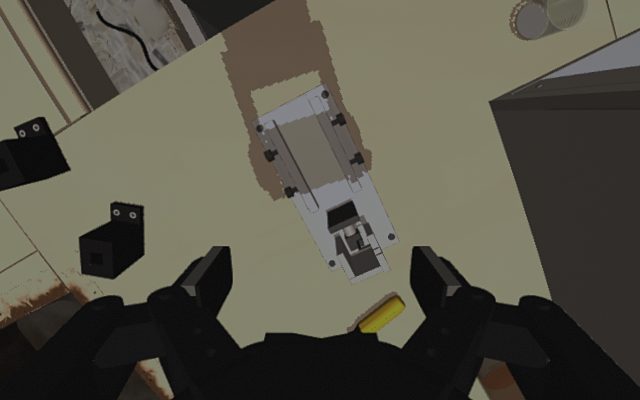

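Wrist view: jig seen whole (plate corners about (258,128) to (397,240)), centre (0.5612, 0.0215), yaw -0.43°. The holder is at (113,240). Going above the holder.

>>> play_rows(targets="-0.0148 -0.0433 0 0.03 0; -0.0296 -0.0867 0 0.06 0; -0.0445 -0.13 0 0.09 0; -0.0593 -0.1733 0 0.12 0; -0.0741 -0.2167 0 0.15 0")

```text
time_s: 2.2
position: [0.5072, -0.2056, 0.2316]
tool_rot: [[-0.814, 0.581, -0.0], [0.581, 0.814, 0.0], [0.0, 0.0, -1.0]]
ft_force: [0.7, 0.8, 0.6]
grip_width: 0.0854
```

Run:
```python
from look import *
s,d=wrist("w2")
P,R,o=cloud(d,d["T"]); ok=d["range_z"]>0
X,Y,Z=P[...,0],P[...,1],P[...,2]
hb=ok&(X>.44)&(X<.56)&(Y<-.19)&(Y>-.31)
def rect(m,name):
    q=P[m][:,:2].astype(np.float32); r=cv2.minAreaRect(q*1000); print(name,len(q),np.round(r[0],1),np.round(r[1],1),round(r[2],2),"z",np.median(P[m][:,2]).round(4))
rect(hb&(Z>.062)&(Z<.08),"top"); rect(hb&(Z>.006)&(Z<.013),"toe");rect(hb&(Z>.005)&(Z<.08),"all")
```

```text
2.2 [ 0.5072 -0.2056  0.2316] [0.67 0.78 0.64] 0.08536473404515732 54.49
top 1511 [ 504.3 -252.5] [40.1 48.3] 53.92 z 0.0657
toe 680 [ 475.3 -231.6] [39.3 24.6] 53.64 z 0.0097
all 2703 [ 494.7 -245.4] [40.3 72.1] 53.95 z 0.0647
```

View pics/w2.png

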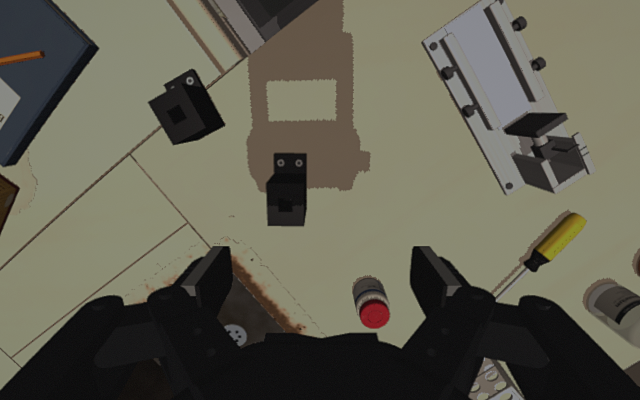

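The holder is between the fingers' lines at about (287,200), with its toe at (290,160) toward the base. Centre is (0.5043, -0.2525), yaw -36.05°.

>>> play_rows(targets="-0.0249 -0.0399 0 0.0095 0; -0.0249 -0.0399 0.04 0.0095 0; -0.0249 -0.0399 0.08 0.0095 0; -0.0249 -0.0399 0.1 0.0095 0; -0.0249 -0.0399 0.1 0.0095 0")

```text
time_s: 2.75
position: [0.504, -0.2501, 0.129]
tool_rot: [[-0.809, 0.588, -0.005], [0.588, 0.809, 0.004], [0.006, 0.0, -1.0]]
ft_force: [-0.5, 1.0, 0.4]
grip_width: 0.0856
```

Run:
```python
from look import *
s,d=wrist("w3")
P,R,o=cloud(d,d["T"]); ok=d["range_z"]>0
X,Y,Z=P[...,0],P[...,1],P[...,2]
hb=ok&(X>.44)&(X<.56)&(Y<-.19)&(Y>-.31)
def rect(m,name):
    q=(P[m]-s["position"])@s["tool_rot"]; q=q[:,:2].astype(np.float32); r=cv2.minAreaRect(q*1000); print(name,len(q),np.round(r[0],1),np.round(r[1],1),round(r[2],2),"z",np.median(P[m][:,2]).round(4))
print("tool frame"); rect(hb&(Z>.062)&(Z<.08),"top"); rect(hb&(Z>.006)&(Z<.013),"toe");rect(hb&(Z>.005)&(Z<.08),"all")
```

```text
2.75 [ 0.504  -0.2501  0.129 ] [-0.54  1.02  0.44] 0.08563435161232551 54.0
tool frame
top 3293 [-2.6 -1.5] [48.8 40.1] 0.35 z 0.0658
toe 1290 [33.3 -1.2] [24.3 39.5] 0.41 z 0.0098
all 5542 [ 9.2 -1.5] [72.5 40.1] 0.29 z 0.0651
```

View pics/w3.png

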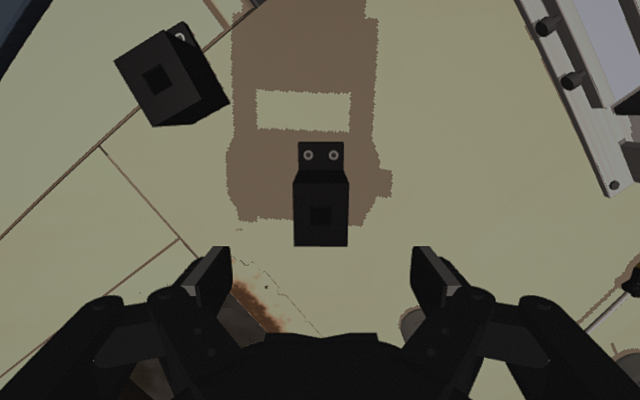

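>>> play_rows(targets="-0.002 -0.0015 0.03 0.005 0; -0.002 -0.0015 0.06 0.005 0; -0.002 -0.0015 0.085 0.005 0; -0.002 -0.0015 0.101 0.005 0; -0.002 -0.0015 0.101 0.005 0")

```text
time_s: 3.3
position: [0.5063, -0.2536, 0.0303]
tool_rot: [[-0.806, 0.592, -0.001], [0.592, 0.806, 0.001], [0.001, 0.0, -1.0]]
ft_force: [-0.3, 0.5, 0.6]
grip_width: 0.0853
```

>>> play_rows(targets="0 0 0 0 0.3; 0 0 0 0 0.6; 0 0 0 0 0.8; 0 0 0 0 0.8; 0 0 0 0 0.8")

```text
time_s: 3.8
position: [0.507, -0.2543, 0.0317]
tool_rot: [[-0.806, 0.592, 0.002], [0.592, 0.806, -0.001], [-0.002, 0.0, -1.0]]
ft_force: [0.3, 0.8, 7.5]
grip_width: 0.0391
```

Run:
```python
from look import *
s,d=wrist("w4")
```

```text
3.8 [ 0.507  -0.2543  0.0317] [0.25 0.85 7.54] 0.0390757808959429 53.71
```

View pics/w4.png

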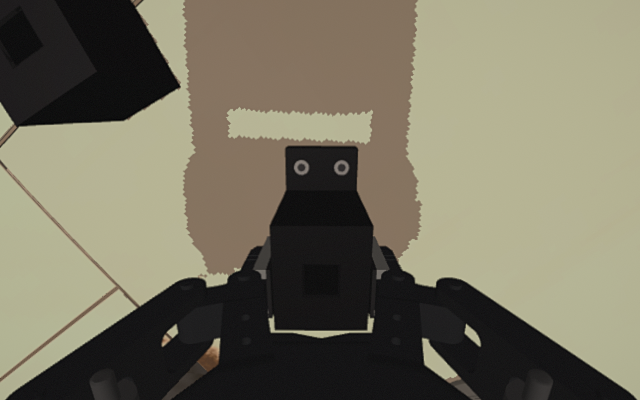

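Held: the block fills the gap at (320,280), width 39 mm. Lifting, then checking the hold.

>>> play_rows(targets="0 0 -0.01 0 0.8; 0 0 -0.04 0 0.8; 0 0 -0.075 0 0.8; 0 0 -0.11 0 0.8; 0 0 -0.11 0 0.8", force=60)

```text
time_s: 4.35
position: [0.5079, -0.255, 0.1453]
tool_rot: [[-0.806, 0.592, 0.007], [0.592, 0.806, -0.006], [-0.009, -0.0, -1.0]]
ft_force: [0.5, -0.4, -2.9]
grip_width: 0.0395
```

```bash
cat > held.py <<'E'
from look import *
def held(tag,zoff=None):
    s,d=wrist(tag); P,R,o=cloud(d,d["T"]); ok=d["range_z"]>0
    q=(P-s["position"])@s["tool_rot"]
    dark=d["pixels"].max(2)<70
    m0=ok&(abs(q[...,0]-.012)<.055)&(abs(q[...,1])<.024)&(q[...,2]>-.05)&(q[...,2]<.045)
    def rect(m,n):
        a=q[m][:,:2].astype(np.float32); r=cv2.minAreaRect(a*1000); print(n,len(a),np.round(r[0],1),np.round(r[1],1),round(r[2],2),"tool z",np.median(q[m][:,2]).round(4),q[m][:,1].min().round(4),q[m][:,1].max().round(4))
    toe=m0&(q[...,0]>.026)&(q[...,2]>0)
    h,e=np.histogram(q[m0][:,2],bins=np.arange(-.06,.06,.005)); print([(round(a,3),b) for a,b in zip(e,h) if b])
    rect(toe,"toe")
    t=q[toe]; A=np.c_[t[:,:2],np.ones(len(t))]; print("toe plane slopes",np.linalg.lstsq(A,t[:,2],rcond=None)[0].round(4))
    top=m0&(q[...,2]<-.02)&(q[...,0]<.026)&(abs(q[...,1])<.0185)
    rect(top,"top")
    return s,d,q
E
python3 -c "
from held import *
held('w5')"
```

```text
4.35 [ 0.5079 -0.255   0.1453] [ 0.54 -0.43 -2.92] 0.03952261379239256 53.73
[(np.float64(-0.05), np.int64(134)), (np.float64(-0.045), np.int64(153)), (np.float64(-0.04), np.int64(1187)), (np.float64(-0.035), np.int64(9551)), (np.float64(-0.03), np.int64(691)), (np.float64(-0.025), np.int64(623)), (np.float64(-0.02), np.int64(526)), (np.float64(-0.015), np.int64(439)), (np.float64(-0.01), np.int64(340)), (np.float64(-0.005), np.int64(241)), (np.float64(-0.0), np.int64(221)), (np.float64(0.005), np.int64(195)), (np.float64(0.01), np.int64(183)), (np.float64(0.015), np.int64(177)), (np.float64(0.02), np.int64(3191)), (np.float64(0.025), np.int64(54)), (np.float64(0.03), np.int64(27))]
toe 4048 [38.5 -1.1] [24.8 40.2] 0.32 tool z 0.0217 -0.0212 0.019
toe plane slopes [ 0.3891 -0.0012  0.0053]
top 9062 [1.6 0. ] [48.7 37. ] 0.02 tool z -0.034 -0.0185 0.0185
```

View pics/w5.png

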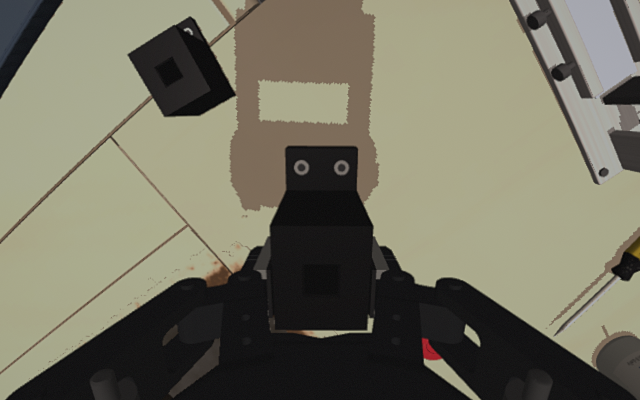

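Hold is firm: holder centre at tool (+1.6, ~0) mm, underside 31.7 mm below the TCP. Carrying it over the channel and turning.

>>> play_rows(targets="0.0246 0.0394 0 -0.11 0.8; 0.0492 0.0787 0 -0.23 0.8; 0.0739 0.118 0 -0.36 0.8; 0.0985 0.1574 0 -0.49 0.8; 0.1231 0.1968 0 -0.626 0.8")

```text
time_s: 4.9
position: [0.5227, -0.0205, 0.1392]
tool_rot: [[-1.0, 0.002, -0.003], [0.002, 1.0, 0.001], [0.003, 0.001, -1.0]]
ft_force: [0.6, -0.1, -3.0]
grip_width: 0.0395
```

```bash
cat > d.py <<'E'
import sys,numpy as np
from rig import status
s=status.observe(); t=np.array([float(a) for a in sys.argv[1:4]])
print(s["position"].round(4),"tool shift",(s["tool_rot"].T@(t-s["position"])).round(4),"yaw",np.degrees(np.arctan2(s["tool_rot"][1,1],s["tool_rot"][0,1])).round(2),"tilt",s["tool_rot"][:2,2].round(4),s["ft_force"].round(2),s["time_s"])
E
python3 d.py .5286 .0227 .145
```

```text
[ 0.5227 -0.0205  0.1392] tool shift [-0.0058  0.0432 -0.0058] yaw 89.87 tilt [-0.0027  0.0007] [ 0.58 -0.08 -3.02] 4.9
```

>>> play_rows(targets="-0.003 0.022 0 0.005 0.8; -0.006 0.043 0 0.005 0.8; -0.006 0.043 0 0.005 0.8; -0.006 0.043 0 0.005 0.8")

```text
time_s: 5.3
position: [0.5294, 0.0207, 0.1394]
tool_rot: [[-1.0, 0.011, -0.002], [0.011, 1.0, 0.0], [0.002, 0.0, -1.0]]
ft_force: [-0.3, 0.4, -2.3]
grip_width: 0.0395
```

```bash
python3 - <<'E'
from held import *
s,d,q=held('w6')
P=q@s["tool_rot"].T+s["position"];X,Y,Z=[P[...,i] for i in range(3)]
ok=d["range_z"]>0
jb=ok&(X>.42)&(X<.70)&(Y<.1)&(Y>-.06)
def rect(m,name):
    a=P[m][:,:2].astype(np.float32); r=cv2.minAreaRect(a*1000); print(name,len(a),np.round(r[0],1),np.round(r[1],1),round(r[2],2))
    b=q[m]; print("   tool y",b[:,1].min().round(4),b[:,1].max().round(4))
rect(jb&(Z>.0055)&(Z<.011),"plate")
r=jb&(Z>.0195)&(Z<.024)&(X<.575); rect(r,"rails")
yy=q[r][:,1]; print(np.histogram(yy,bins=np.arange(-.055,.056,.002)))
E
python3 d.py .5286 .0227 .1392
```

```text
5.3 [0.5294 0.0207 0.1394] [-0.32  0.39 -2.29] 0.03948602916733571 89.34
[(np.float64(-0.05), np.int64(139)), (np.float64(-0.045), np.int64(163)), (np.float64(-0.04), np.int64(1280)), (np.float64(-0.035), np.int64(9462)), (np.float64(-0.03), np.int64(707)), (np.float64(-0.025), np.int64(611)), (np.float64(-0.02), np.int64(531)), (np.float64(-0.015), np.int64(452)), (np.float64(-0.01), np.int64(336)), (np.float64(-0.005), np.int64(247)), (np.float64(-0.0), np.int64(214)), (np.float64(0.005), np.int64(196)), (np.float64(0.01), np.int64(191)), (np.float64(0.015), np.int64(166)), (np.float64(0.02), np.int64(3200)), (np.float64(0.025), np.int64(56)), (np.float64(0.03), np.int64(30))]
toe 4053 [39.4 -1.3] [24.7 40.1] 0.07 tool z 0.0217 -0.0214 0.0187
toe plane slopes [ 3.86e-01 -3.00e-04  5.10e-03]
top 8971 [ 2.1 -0. ] [37.  47.7] 90.0 tool z -0.034 -0.0185 0.0185
plate 5012 [560.8  21.2] [100.4 218.8] 89.28
   tool y -0.0492 0.0512
rails 1655 [506.7  22. ] [101.6  89.8] 89.38
   tool y -0.0498 0.0518
(array([  0,   0,  21,  58,  56,  47,  27,   0,   1,   0,  81,  80,  71,
        72,  59,  76,  35,   0,   0,   0,   0,   0,   0,   0,   0,   0,
         0,   0,   0,   0,   0,   0,   0,   0,   0,   0,   0,   0,   0,
        36,  75,  71, 112, 177, 188,  83,   1,   1,   3,  32,  55,  60,
        56,  21,   0]), array([-0.055, -0.053, -0.051, -0.049, -0.047, -0.045, -0.043, -0.041,
       -0.039, -0.037, -0.035, -0.033, -0.031, -0.029, -0.027, -0.025,
       -0.023, -0.021, -0.019, -0.017, -0.015, -0.013, -0.011, -0.009,
       -0.007, -0.005, -0.003, -0.001,  0.001,  0.003,  0.005,  0.007,
        0.009,  0.011,  0.013,  0.015,  0.017,  0.019,  0.021,  0.023,
        0.025,  0.027,  0.029,  0.031,  0.033,  0.035,  0.037,  0.039,
        0.041,  0.043,  0.045,  0.047,  0.049,  0.051,  0.053,  0.055]))
[0.5295 0.0201 0.1396] tool shift [0.001  0.0026 0.0004] yaw 89.29 tilt [-0.0017  0.    ] [-0.05 -0.18 -2.16] 5.35
```

View pics/w6.png

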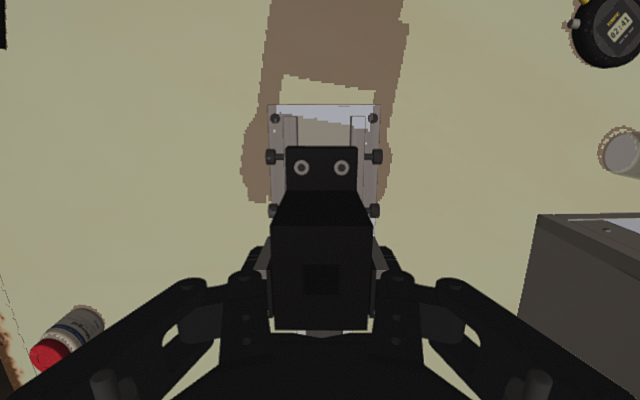

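Measured in one picture: the toe is centred at tool y -1.3 mm and the jig plate at +1.0 mm, so shift +2.4 mm. Angles agree within 0.3°. Descending to just above the rails.

>>> play_rows(targets="0.001 0.0024 0.02 0 0.8; 0.001 0.0024 0.045 0 0.8; 0.001 0.0024 0.065 0 0.8; 0.001 0.0024 0.079 0 0.8; 0.001 0.0024 0.079 0 0.8")

```text
time_s: 5.85
position: [0.5278, 0.0221, 0.0595]
tool_rot: [[-1.0, 0.014, -0.004], [0.014, 1.0, 0.001], [0.004, 0.001, -1.0]]
ft_force: [-0.3, 0.0, -2.4]
grip_width: 0.0395
```

```bash
cat > rel.py <<'E'
from held import *
def rel(tag):
    s,d,q=held(tag)
    P=q@s["tool_rot"].T+s["position"];X,Y,Z=[P[...,i] for i in range(3)]
    ok=d["range_z"]>0
    jb=ok&(X>.42)&(X<.70)&(Y<.1)&(Y>-.06)
    a=q[jb&(Z>.0045)&(Z<.011)&(X<.5)]; print("plate tool y",np.percentile(a[:,1],[.5,99.5]).round(4),"z",np.median(a[:,2]).round(4))
    r=q[jb&(Z>.0185)&(Z<.024)&(X<.475)&(abs(q[...,1])<.038)]
    for sg in(-1,1):
        k=r[r[:,1]*sg>0]
        if len(k): print("rail",sg,np.percentile(k[:,1],[1,99]).round(4))
E
python3 -c "
from rel import *
rel('w7')"; python3 d.py .5286 .0227 .1392; sleep 0
```

```text
5.85 [0.5278 0.0221 0.0595] [-0.26  0.05 -2.35] 0.03945698870070027 89.21
[(np.float64(-0.05), np.int64(145)), (np.float64(-0.045), np.int64(153)), (np.float64(-0.04), np.int64(1257)), (np.float64(-0.035), np.int64(9481)), (np.float64(-0.03), np.int64(694)), (np.float64(-0.025), np.int64(630)), (np.float64(-0.02), np.int64(515)), (np.float64(-0.015), np.int64(469)), (np.float64(-0.01), np.int64(322)), (np.float64(-0.005), np.int64(253)), (np.float64(-0.0), np.int64(211)), (np.float64(0.005), np.int64(203)), (np.float64(0.01), np.int64(173)), (np.float64(0.015), np.int64(172)), (np.float64(0.02), np.int64(3195)), (np.float64(0.025), np.int64(54)), (np.float64(0.03), np.int64(30)), (np.float64(0.035), np.int64(304)), (np.float64(0.04), np.int64(122))]
toe 4414 [46.  0.] [48.  39.9] 89.95 tool z 0.0218 -0.024 0.024
toe plane slopes [0.4753 0.0827 0.0031]
top 8926 [2. 0.] [48.1 37. ] 0.0 tool z -0.034 -0.0185 0.0185
plate tool y [-0.0496  0.049 ] z 0.0514
rail -1 [-0.0353 -0.0237]
rail 1 [0.0224 0.0343]
[0.5285 0.0221 0.0607] tool shift [ 0.0001  0.0006 -0.0785] yaw 89.22 tilt [-0.0021  0.0003] [-0.56  0.2  -2.53] 5.9
```

View pics/w7.png

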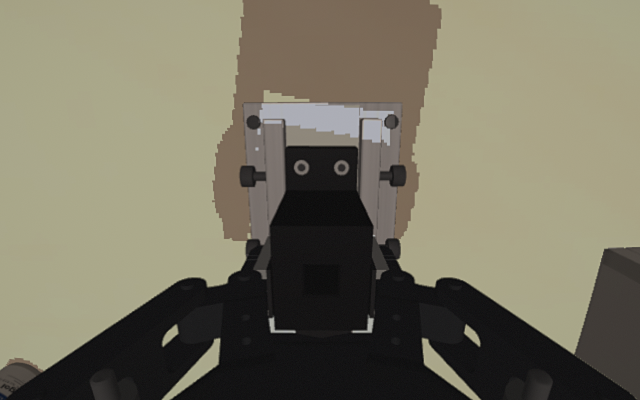

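Rails' inner edges are at (285,y) and (360,y), and the toe spans 285–357. That leaves about 0.6 mm to correct. Lowering into the channel.

>>> play_rows(targets="0 0.0007 0.004 -0.003 0.8; 0 0.0007 0.01 -0.003 0.8; 0 0.0007 0.014 -0.003 0.8; 0 0.0007 0.017 -0.003 0.8; 0 0.0007 0.017 -0.003 0.8")

```text
time_s: 6.4
position: [0.5288, 0.0237, 0.044]
tool_rot: [[-1.0, 0.009, -0.001], [0.009, 1.0, 0.0], [0.001, 0.0, -1.0]]
ft_force: [-0.3, -0.1, -2.9]
grip_width: 0.0391
```

```bash
python3 -c "
from rel import *
rel('w8')"; python3 d.py .5286 .0227 .0407
```

```text
6.4 [0.5288 0.0237 0.044 ] [-0.28 -0.13 -2.93] 0.03907471014281622 89.47
[(np.float64(-0.05), np.int64(133)), (np.float64(-0.045), np.int64(162)), (np.float64(-0.04), np.int64(1251)), (np.float64(-0.035), np.int64(9472)), (np.float64(-0.03), np.int64(707)), (np.float64(-0.025), np.int64(619)), (np.float64(-0.02), np.int64(526)), (np.float64(-0.015), np.int64(458)), (np.float64(-0.01), np.int64(330)), (np.float64(-0.005), np.int64(238)), (np.float64(-0.0), np.int64(228)), (np.float64(0.005), np.int64(190)), (np.float64(0.01), np.int64(183)), (np.float64(0.015), np.int64(176)), (np.float64(0.02), np.int64(3705)), (np.float64(0.025), np.int64(143)), (np.float64(0.03), np.int64(976)), (np.float64(0.035), np.int64(1416))]
toe 6929 [46.3 -0. ] [40.6 48. ] 0.01 tool z 0.0224 -0.024 0.024
toe plane slopes [ 0.5324 -0.0237  0.0012]
top 8944 [ 2.2 -0. ] [37.  47.5] 90.0 tool z -0.034 -0.0185 0.0185
plate tool y [-0.0511  0.0475] z 0.0357
rail -1 [-0.0362 -0.025 ]
rail 1 [0.0211 0.0329]
[0.529  0.0237 0.0442] tool shift [ 0.0004 -0.001   0.0035] yaw 89.48 tilt [-0.0002  0.    ] [ 0.34 -0.63 -1.57] 6.45
```

View pics/w8.png

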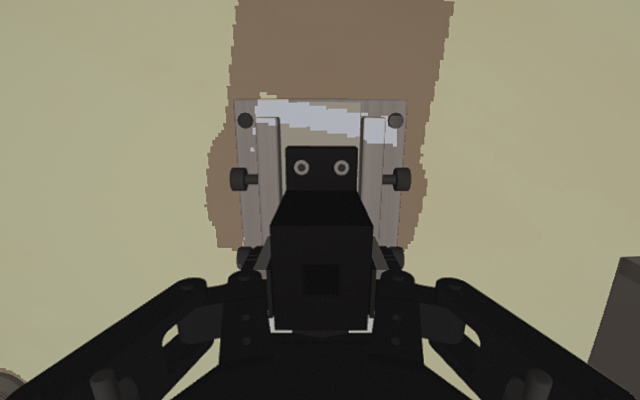

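>>> play_rows(targets="0 -0.0006 0.001 0 0.8; 0 -0.0006 0.002 0 0.8; 0 -0.0006 0.003 0 0.8; 0 -0.0006 0.003 0 0.8")

```text
time_s: 6.85
position: [0.529, 0.0231, 0.0412]
tool_rot: [[-1.0, 0.009, -0.0], [0.009, 1.0, 0.0], [0.0, 0.0, -1.0]]
ft_force: [0.2, 0.2, -2.8]
grip_width: 0.0395
```

```bash
python3 d.py .5286 .0227 .0407;python3 d.py .5286 .0227 .0407
```

```text
[0.529  0.0231 0.0412] tool shift [ 0.0004 -0.0004  0.0005] yaw 89.47 tilt [-0.0002  0.    ] [ 0.16  0.17 -2.78] 6.85
[0.529  0.0231 0.0412] tool shift [ 0.0004 -0.0004  0.0005] yaw 89.47 tilt [-0.0002  0.    ] [ 0.16  0.17 -2.78] 6.85
```

>>> play_rows(targets="0 0 0.0005 0 0.8; 0 0 0.0008 0 0.8; 0 0 0.0008 0 0.8")

```text
time_s: 7.15
position: [0.5291, 0.0231, 0.0408]
tool_rot: [[-1.0, 0.009, 0.0], [0.009, 1.0, -0.0], [-0.0, -0.0, -1.0]]
ft_force: [-1.0, 0.8, 0.5]
grip_width: 0.0388
```

>>> play_rows(targets="0 0 0.0005 0 0.8; 0 0 0.0006 0 0.8; 0 0 0.0006 0 0.8")

```text
time_s: 7.45
position: [0.5292, 0.0231, 0.0407]
tool_rot: [[-1.0, 0.009, 0.001], [0.009, 1.0, -0.0], [-0.001, -0.0, -1.0]]
ft_force: [-2.8, -0.2, 7.8]
grip_width: 0.0392
```

>>> play_rows(targets="0 0 -0.0006 0 0.8; 0 0 -0.0006 0 0.8; 0 0 -0.0006 0 0.8")

```text
time_s: 7.75
position: [0.5291, 0.023, 0.0407]
tool_rot: [[-1.0, 0.009, 0.0], [0.009, 1.0, -0.0], [-0.0, -0.0, -1.0]]
ft_force: [-2.4, 0.5, 4.0]
grip_width: 0.0396
```

```bash
python3 - <<'E'
from rel import *
rel('w9')
for n in ["scene","side"]:
    d=eyes.get_image(n); np.savez(n+"1.npz",**d); P,R,o=cloud(d); cv2.imwrite(f"pics/{n}1.png",d["pixels"][:,:,::-1])
a=cv2.imread('pics/side1.png')[150:240,240:370]; cv2.imwrite('pics/side1c.png',cv2.resize(a,None,fx=6,fy=6,interpolation=cv2.INTER_CUBIC))
a=cv2.imread('pics/scene1.png')[130:240,230:370]; cv2.imwrite('pics/scene1c.png',cv2.resize(a,None,fx=5,fy=5,interpolation=cv2.INTER_CUBIC))
E
python3 d.py .5286 .0227 .0407
```

```text
7.75 [0.5291 0.023  0.0407] [-2.36  0.52  4.04] 0.039618749351197906 89.47
[(np.float64(-0.05), np.int64(132)), (np.float64(-0.045), np.int64(156)), (np.float64(-0.04), np.int64(1314)), (np.float64(-0.035), np.int64(9441)), (np.float64(-0.03), np.int64(702)), (np.float64(-0.025), np.int64(621)), (np.float64(-0.02), np.int64(537)), (np.float64(-0.015), np.int64(443)), (np.float64(-0.01), np.int64(338)), (np.float64(-0.005), np.int64(239)), (np.float64(-0.0), np.int64(216)), (np.float64(0.005), np.int64(203)), (np.float64(0.01), np.int64(190)), (np.float64(0.015), np.int64(523)), (np.float64(0.02), np.int64(3339)), (np.float64(0.025), np.int64(160)), (np.float64(0.03), np.int64(2542))]
toe 7067 [46.4  0. ] [48.1 40.5] 89.8 tool z 0.0223 -0.024 0.024
toe plane slopes [ 0.4321 -0.0261  0.0046]
top 8955 [ 2.1 -0. ] [47.8 37. ] 0.01 tool z -0.0341 -0.0185 0.0185
plate tool y [-0.0504  0.0482] z 0.0323
rail -1 [-0.0357 -0.0243]
rail 1 [0.0217 0.0334]
[0.5291 0.0231 0.0407] tool shift [ 0.0005 -0.0004  0.    ] yaw 89.47 tilt [ 0.0004 -0.0001] [-1.41 -0.41  5.5 ] 7.9
```

View pics/side1c.png

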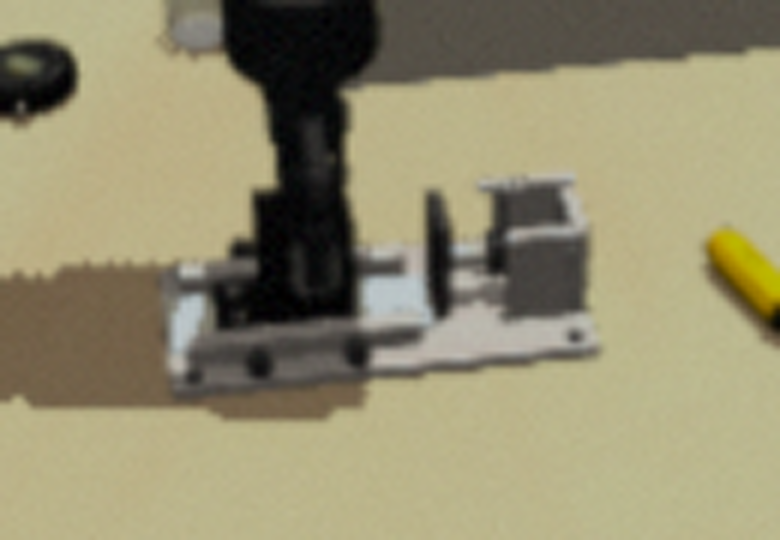

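View pics/w9.png

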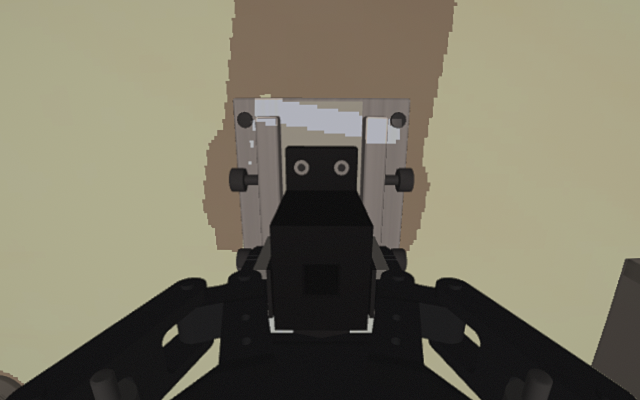

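The holder sits in the channel, centred (rails ±23 about tool y -1.3, toe at -1.2). The toe faces the robot and the stop is still clear. I'll ease the downward press a little and slide toward the stop.

>>> play_rows(targets="0 0 -0.0003 0 0.8; -0.008 0 -0.0003 0 0.8; -0.016 0 -0.0003 0 0.8; -0.024 0 -0.0003 0 0.8; -0.032 0 -0.0003 0 0.8")

```text
time_s: 8.4
position: [0.5618, 0.0227, 0.0408]
tool_rot: [[-1.0, 0.009, 0.0], [0.009, 1.0, -0.0], [-0.0, -0.0, -1.0]]
ft_force: [-1.5, -0.0, 2.3]
grip_width: 0.0393
```

>>> play_rows(targets="0 0 0 0 0.8; 0 0 0 0 0.8")

```text
time_s: 8.6
position: [0.5615, 0.0227, 0.0407]
tool_rot: [[-1.0, 0.009, 0.001], [0.009, 1.0, -0.0], [-0.001, -0.0, -1.0]]
ft_force: [1.3, 0.2, 1.1]
grip_width: 0.0395
```

```bash
python3 - <<'E'
from rel import *
rel('w10')
E
python3 d.py .5286 .0227 .0407
```

```text
8.6 [0.5615 0.0227 0.0407] [1.26 0.17 1.06] 0.03946265916441603 89.47
[(np.float64(-0.05), np.int64(134)), (np.float64(-0.045), np.int64(152)), (np.float64(-0.04), np.int64(1273)), (np.float64(-0.035), np.int64(9466)), (np.float64(-0.03), np.int64(816)), (np.float64(-0.025), np.int64(807)), (np.float64(-0.02), np.int64(514)), (np.float64(-0.015), np.int64(467)), (np.float64(-0.01), np.int64(326)), (np.float64(-0.005), np.int64(241)), (np.float64(-0.0), np.int64(222)), (np.float64(0.005), np.int64(194)), (np.float64(0.01), np.int64(181)), (np.float64(0.015), np.int64(537)), (np.float64(0.02), np.int64(3334)), (np.float64(0.025), np.int64(151)), (np.float64(0.03), np.int64(2561))]
toe 7080 [46.4 -0. ] [40.7 48. ] 0.02 tool z 0.0223 -0.024 0.024
toe plane slopes [ 0.4311 -0.0271  0.0047]
top 9246 [-2.9  0. ] [37.  57.7] 90.0 tool z -0.034 -0.0185 0.0185
plate tool y [-0.0504  0.048 ] z 0.0322
rail -1 [-0.0359 -0.024 ]
rail 1 [0.0219 0.0333]
[0.5612 0.0227 0.0407] tool shift [ 0.0325 -0.0003  0.    ] yaw 89.47 tilt [ 0.0004 -0.    ] [-0.17 -0.69  1.74] 8.65
```

>>> play_rows(targets="-0.002 0 0 0 0.8; -0.004 0 0 0 0.8; -0.006 0 0 0 0.8; -0.008 0 0 0 0.8; -0.008 0 0 0 0.8")

```text
time_s: 9.15
position: [0.5693, 0.0227, 0.0408]
tool_rot: [[-1.0, 0.009, 0.0], [0.009, 1.0, -0.0], [-0.0, -0.0, -1.0]]
ft_force: [0.7, 0.4, 0.1]
grip_width: 0.0393
```

>>> play_rows(targets="-0.002 0 0 0 0.8; -0.004 0 0 0 0.8; -0.004 0 0 0 0.8; -0.004 0 0 0 0.8")

```text
time_s: 9.55
position: [0.573, 0.0227, 0.0408]
tool_rot: [[-1.0, 0.009, -0.0], [0.009, 1.0, 0.0], [0.0, 0.0, -1.0]]
ft_force: [-2.0, 0.4, 1.4]
grip_width: 0.0392
```

>>> play_rows(targets="-0.002 0 0 0 0.8; -0.004 0 0 0 0.8; -0.004 0 0 0 0.8; -0.004 0 0 0 0.8")

```text
time_s: 9.95
position: [0.5766, 0.0227, 0.0408]
tool_rot: [[-1.0, 0.009, -0.001], [0.009, 1.0, 0.0], [0.001, 0.0, -1.0]]
ft_force: [-5.1, -0.3, 3.7]
grip_width: 0.0389
```

>>> play_rows(targets="0 0 0 0 0.8")

```text
time_s: 10.05
position: [0.5766, 0.0226, 0.0407]
tool_rot: [[-1.0, 0.009, -0.001], [0.009, 1.0, -0.0], [0.001, -0.0, -1.0]]
ft_force: [-4.6, -0.4, 2.6]
grip_width: 0.0392
```

>>> play_rows(targets="0 0 0 0 0.8")

```text
time_s: 10.15
position: [0.5767, 0.0227, 0.0407]
tool_rot: [[-1.0, 0.009, -0.001], [0.009, 1.0, 0.0], [0.001, 0.0, -1.0]]
ft_force: [-4.6, -0.5, 2.4]
grip_width: 0.0391
```

Run:
```python
from rig import status,eyes
from h import *
for n in ["scene","side","wrist"]:
    s=status.observe(); print(s["ft_force"].round(2),s["position"].round(4))
    d=eyes.get_image(n); np.savez(n+"2.npz",**d); cv2.imwrite(f"pics/{n}2.png",d["pixels"][:,:,::-1])
a=cv2.imread('pics/side2.png')[160:220,270:350]; cv2.imwrite('pics/side2c.png',cv2.resize(a,None,fx=9,fy=9,interpolation=cv2.INTER_CUBIC))
a=cv2.imread('pics/scene2.png')[150:230,270:370]; cv2.imwrite('pics/scene2c.png',cv2.resize(a,None,fx=7,fy=7,interpolation=cv2.INTER_CUBIC))
```

```text
[-4.59 -0.54  2.38] [0.5767 0.0227 0.0407]
[-5.36 -0.24  3.04] [0.5767 0.0227 0.0408]
[-5.93 -0.07  4.37] [0.5767 0.0227 0.0408]
```

View pics/scene2c.png

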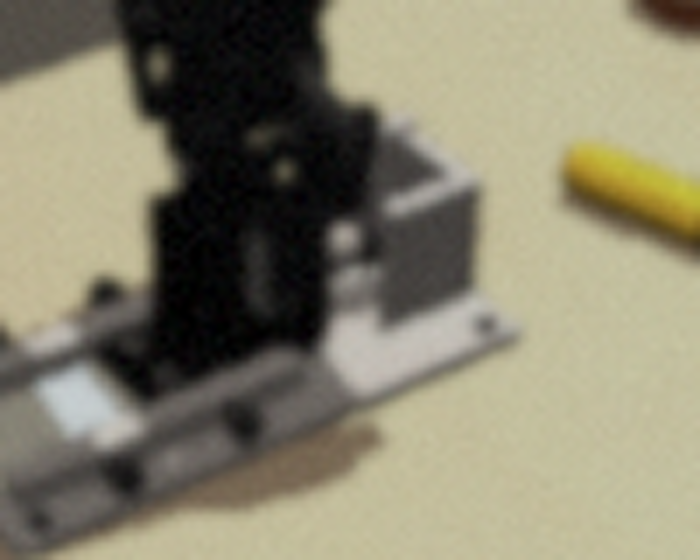

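View pics/side2c.png

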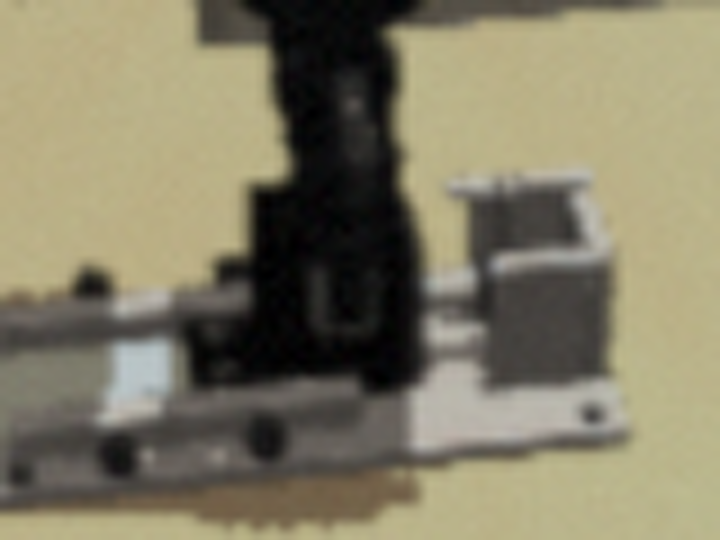

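Contact made: about 5 N on the wrist, and the plate shows at about x=415 in the side crop, against the block. Going 4 mm further.

>>> play_rows(targets="-0.001 0 0 0 0.8; -0.002 0 0 0 0.8; -0.003 0 0 0 0.8; -0.004 0 0 0 0.8; -0.004 0 0 0 0.8")

```text
time_s: 10.8
position: [0.58, 0.0226, 0.0408]
tool_rot: [[-1.0, 0.009, -0.003], [0.009, 1.0, 0.0], [0.003, 0.0, -1.0]]
ft_force: [-7.1, -1.9, 4.9]
grip_width: 0.0392
```

>>> play_rows(targets="0 0 0 0 0.8")

```text
time_s: 10.9
position: [0.58, 0.0226, 0.0408]
tool_rot: [[-1.0, 0.009, -0.003], [0.009, 1.0, 0.0], [0.003, -0.0, -1.0]]
ft_force: [-8.2, 0.7, 5.3]
grip_width: 0.0393
```

Run:
```python
from rel import *
F=[]
for n in ["scene","side","side"]:
    s=status.observe(); F.append(s["ft_force"])
    d=eyes.get_image(n); np.savez(n+"3.npz",**d); cv2.imwrite(f"pics/{n}3.png",d["pixels"][:,:,::-1])
rel("w12"); F.append(status.observe()["ft_force"]); print(np.round(F,2),status.observe()["position"])
a=cv2.imread('pics/side3.png')[160:220,270:350]; cv2.imwrite('pics/side3c.png',cv2.resize(a,None,fx=9,fy=9,interpolation=cv2.INTER_CUBIC))
a=cv2.imread('pics/w12.png')[230:400,180:460]; cv2.imwrite('pics/w12c.png',cv2.resize(np.clip(a.astype(int)*2,0,255).astype(np.uint8),None,fx=2.8,fy=2.8))
# pose of the stop's plate and housing along the jig x in each side image
for f in["side0","side2","side3","scene0","scene2","scene3"]:
    d=load(f+".npz");P,R,o=cloud(d); y=np.radians(-.5); c=np.array([.5615,.022])
    jx=(P[...,0]-c[0])*np.cos(y)+(P[...,1]-c[1])*np.sin(y); jy=-(P[...,0]-c[0])*np.sin(y)+(P[...,1]-c[1])*np.cos(y)
    # pointer / plate top: points higher than 50 mm behind holder
    m=(d["range_z"]>0)&(jx>.025)&(jx<.062)&(abs(jy)<.03)&(P[...,2]>.03)&(P[...,2]<.072)
    print(f,m.sum(),np.round(np.percentile(jx[m],[1,10,50,90,99])*1000,1), np.round(P[...,2][m].max(),4))
```

```text
11.05 [0.58   0.0226 0.0407] [-7.72  0.01  5.41] 0.039221159752896285 89.48
[(np.float64(-0.05), np.int64(143)), (np.float64(-0.045), np.int64(154)), (np.float64(-0.04), np.int64(1258)), (np.float64(-0.035), np.int64(9503)), (np.float64(-0.03), np.int64(775)), (np.float64(-0.025), np.int64(621)), (np.float64(-0.02), np.int64(526)), (np.float64(-0.015), np.int64(458)), (np.float64(-0.01), np.int64(322)), (np.float64(-0.005), np.int64(248)), (np.float64(-0.0), np.int64(218)), (np.float64(0.005), np.int64(189)), (np.float64(0.01), np.int64(186)), (np.float64(0.015), np.int64(515)), (np.float64(0.02), np.int64(3365)), (np.float64(0.025), np.int64(139)), (np.float64(0.03), np.int64(2545))]
toe 7056 [46.4  0. ] [48.  40.6] 89.92 tool z 0.0223 -0.024 0.024
toe plane slopes [ 0.4349 -0.026   0.0045]
top 9033 [-1.6  0. ] [55.2 37. ] 0.02 tool z -0.034 -0.0185 0.0185
plate tool y [-0.0504  0.048 ] z 0.0325
rail -1 [-0.0358 -0.0242]
rail 1 [0.0215 0.0336]
[[-8.23  0.65  5.29]
 [-7.96 -0.42  4.56]
 [-8.18 -0.24  6.21]
 [-7.53 -1.29  5.06]] [0.58002219 0.02261618 0.04076101]
side0 90 [31.6 32.1 37.1 57.7 61.8] 0.0692
side2 97 [25.7 28.3 40.2 55.9 61.2] 0.0716
side3 88 [26.1 32.5 43.2 55.5 61.3] 0.0697
scene0 189 [27.5 28.5 30.8 58.1 61.8] 0.069
scene2 52 [26.7 31.5 39.3 57.8 60.5] 0.0616
scene3 50 [25.6 32.4 40.8 57.2 61.3] 0.0627
```

View pics/side3c.png

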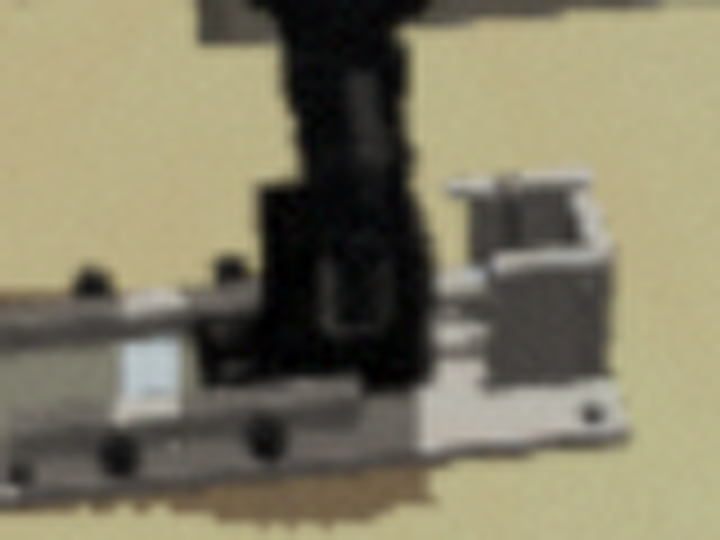

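View pics/w12c.png

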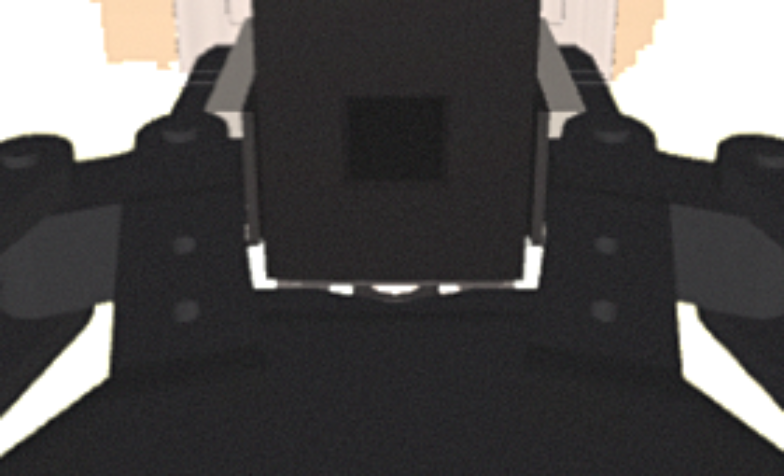

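Wrist push is 7.9 N, part of it floor friction, so travel is about 9 mm. The block is square with the stop and its gap shows evenly at the lower edge of the crop. I'll go another 1.5 mm to the middle of the band and ease the floor press slightly.

>>> play_rows(targets="-0.0007 0 -0.0002 0 0.8; -0.0015 0 -0.0003 0 0.8; -0.0018 0 -0.0003 0 0.8; -0.0018 0 -0.0003 0 0.8; -0.0018 0 -0.0003 0 0.8")

```text
time_s: 11.6
position: [0.5814, 0.0226, 0.0408]
tool_rot: [[-1.0, 0.009, -0.004], [0.009, 1.0, 0.0], [0.004, 0.0, -1.0]]
ft_force: [-8.8, -0.7, 4.9]
grip_width: 0.0394
```

>>> play_rows(targets="0 0 0 0 0.8; 0 0 0 0 0.8; 0 0 0 0 0.8; 0 0 0 0 0.8; 0 0 0 0 0.8")

```text
time_s: 12.1
position: [0.5814, 0.0226, 0.0408]
tool_rot: [[-1.0, 0.009, -0.004], [0.009, 1.0, 0.0], [0.004, 0.0, -1.0]]
ft_force: [-9.3, -0.9, 3.9]
grip_width: 0.0391
```

Run:
```python
from rel import *
F=[];pp=[]
for i in range(8):
    s=status.observe(); F.append(s["ft_force"]);pp.append(s["position"]); n="scene" if i%2 else "side"
    d=eyes.get_image(n); np.savez(n+"4.npz",**d); cv2.imwrite(f"pics/{n}4.png",d["pixels"][:,:,::-1])
print(np.mean(F,0).round(2),np.std(F,0).round(2),np.round(pp,5)[[0,-1]],s["tool_rot"][:,2],s["qvel"].round(2))
rel("w13")
for n,sl in(("side",np.s_[165:215,290:350]),("scene",np.s_[150:200,300:360])):
    A=[cv2.resize(load(f"{n}{k}.npz")["pixels"][sl][:,:,::-1],None,fx=6,fy=6,interpolation=cv2.INTER_CUBIC) for k in(0,4)]
    cv2.imwrite(f"pics/{n}04.png",np.hstack(A))
```

```text
[-8.89 -1.11  3.92] [0.48 0.33 0.79] [[0.5814  0.02262 0.04076]
 [0.58141 0.02263 0.04076]] [-3.67473745e-03  9.36390170e-05 -9.99993244e-01] [-0.01 -0.05 -0.05  0.03  0.06  0.03]
12.5 [0.5814 0.0226 0.0407] [-9.79 -0.94  4.52] 0.039442605190736835 89.48
[(np.float64(-0.05), np.int64(135)), (np.float64(-0.045), np.int64(156)), (np.float64(-0.04), np.int64(1278)), (np.float64(-0.035), np.int64(9482)), (np.float64(-0.03), np.int64(786)), (np.float64(-0.025), np.int64(620)), (np.float64(-0.02), np.int64(519)), (np.float64(-0.015), np.int64(461)), (np.float64(-0.01), np.int64(342)), (np.float64(-0.005), np.int64(237)), (np.float64(-0.0), np.int64(221)), (np.float64(0.005), np.int64(191)), (np.float64(0.01), np.int64(187)), (np.float64(0.015), np.int64(501)), (np.float64(0.02), np.int64(3370)), (np.float64(0.025), np.int64(148)), (np.float64(0.03), np.int64(2538))]
toe 7058 [46.4 -0. ] [48.  40.5] 89.79 tool z 0.0223 -0.024 0.024
toe plane slopes [ 0.4382 -0.0273  0.0044]
top 9032 [-1.4  0. ] [37.  54.7] 90.0 tool z -0.034 -0.0185 0.0185
plate tool y [-0.0504  0.048 ] z 0.0326
rail -1 [-0.0358 -0.0242]
rail 1 [0.0216 0.0336]
```

View pics/side04.png

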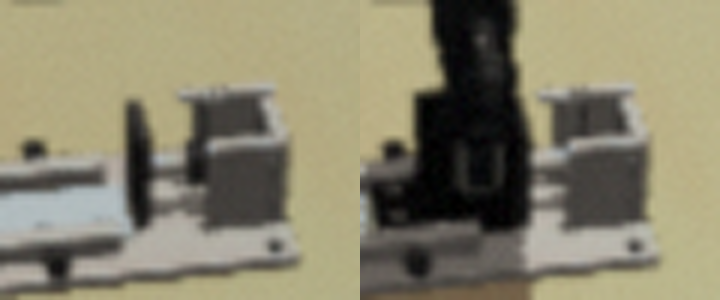

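View pics/scene04.png

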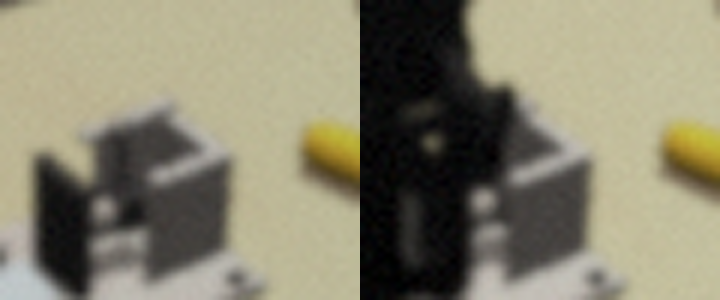

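```bash
python3 -c "
from rig import env,status
print(env.close_job()); s=status.observe(); print(s['time_s'],s['position'],s['ft_force'])"
```

```text
the job is handed in; nothing more can be done
None
the job is handed in; nothing more can be done
```

The holder is in the jig channel, toe away from the stop, its back face pressed on the sprung stop and held there. I handed the job in at about 12.5 s. I used the look-alike farthest from the base, found at (0.504, -0.2525).

**Last checks**
- **Push:** the wrist read a steady 8.9 ± 0.5 N along the channel. Up to about 1 N of that is floor friction, so the stop itself takes roughly 8 to 9 N.
- **Stop travel:** I estimate 10 to 11 mm. From first contact to the final tool position came to about 10.9 mm. The side camera gave about 12 mm, but only to within 1.5 mm.
- **Fit in the channel:** the holder was centred to within about 1 mm, square to within about 0.3°, and flat on the floor. The tool tilt was 0.004 rad.
- **Grip and steadiness:** the grip is commanded at 60 N, the opening is 39 mm, and the tool position did not drift over the last half second.

**Not fully confirmed**
- **Pointer:** the gripper hid the pointer and its marks from the cameras. The travel figure rests on force, tool position and the plate's edge, not on reading the scale.
- **Other objects:** I kept well clear of the jar, stopwatch, beaker and screwdriver, and nothing in the pictures looked disturbed. I did not measure their positions again at the end.

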